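# Refit the T-handle on a vacuum stop valve and shut it

### The job

Put the loose T-handle back on the square stem of the stop valve, pushed fully home and turned so that its bar lies across the pipe when the valve is shut (it lies along the pipe when open). Then shut the valve with the handle, clockwise to its stop, and let go, leaving the handle on the stem. Leave the two jars and the spare lid where they are.

Things in the scene. Friction and masses are not known exactly. Their poses are not given: they have to be found in the camera images.
- valve: Stop valve fixed to the bench: dark steel foot plate 120 x 100 x 12 mm, upright brass body of diameter 68, brass collar of diameter 56 whose flat top is 95 mm above the bench. A steel pipe of diameter 34 runs through it along its x axis, 50 mm up, 240 long, end flanges of diameter 60. Origin: centre of the foot plate's underside, on the stem's upright axis; z up.
- stem (a joint): Valve stem angle, rad: 0 fully open, 1.571 fully shut (hard stops). Grows clockwise seen from above; starts part-open, between 0.25 and 0.8. Stays where it is left; about 0.12 N m turns it.
- stem_seat (a point): Centre of the stem's foot, level with the collar's top where the fitted handle's hub rests. z up; x along the dark slot in the stem's end: along the pipe when open, across it when shut (world yaw = valve yaw minus joint value). Steel stem: 22 mm square, flats square to x and y, 30 mm tall, top 4 mm tapered to 15 mm.
- handle: Loose black T-handle, 0.2 to 0.3 kg, standing on its hub on the bench. Hub 46 x 46 x 40 mm tall; in its underside a 24 mm square socket, 34 deep, flats square to x and y. On the stem it has 1 mm play each side and turns about 0.1 rad before driving it. Fully home, its origin is at stem_seat, its x along the stem's x, either way. Origin: centre of hub's underside; z up.
- handle_bar (a point): Middle of the handle's grip bar, 69 mm above the hub's underside on the handle's axis; same axes. Bar 140 mm long (x), 16 wide (y), 22 tall (58 to 80 mm above the underside). Under it a neck 44 (x) x 16 (y) mm joins it to the hub's top at 40 mm.
- jar_tall: Bystander: clear glass jar, diameter 56, 130 tall, black cap. Origin: centre of its underside.
- jar_short: Bystander: amber glass jar, diameter 66, 85 tall, black cap. Origin: centre of its underside.
- spare_lid: Bystander: black screw lid lying flat, diameter 60, 16 tall. Origin: centre of its underside.
Not all that is in view belongs to the job. Of the things like the handle, leave any that is blue; of the rest the larger one is meant. Of the things shaped like the valve, the steel one is meant.

How it is judged:
By the outcome, as a careful person would: the job done as asked, in the order asked, and still so for the second after the job is handed in, with the robot touching nothing.
It also fails if it takes over 46 s, if anything falls off the work surface, if the arm or the gripper's body presses on something with over 40 N, if the wrist force passes 120 N, or if a joint passes its speed limit or range.

### The arm

A 6-joint arm with a two-finger parallel gripper is mounted at the origin on the work surface. World frame = base frame: x ahead of the robot, y to its left, z up, the work surface at z = 0. Lengths are in m, angles in rad, forces in N, time in s.
With the tool pointing down it reaches from about 0.35 to 0.85 m from the base axis. Payload 8.1 kg.
Tool frame: the origin (TCP) lies on the mounting face of the last link; the fingertips stand 173 mm ahead of it and the grasp point (between the pads) lies 155 mm ahead of it; z points along the fingers, y is the line along which they close (so a half turn about z gives the same grasp; the last joint's range is limited). The gripper opens to 85 mm and grips with 20 to 120 N. Pads are 22 mm wide; open, the fingers measure 114 mm over their backs; the gripper's body (76 mm by 85 mm) begins 54 mm behind the grasp point. The pads swing forward as they close: fully open they stand 13 mm farther back than shut.
Start: joints at [1.146, 0.13, 1.488, -0, 1.523, -0.085], TCP at [0.2, 0.566, 0.405] pointing down, gripper open.
Joint ranges: [-2.96, 2.96], [-0.89, 2.26], [0.02, 2.5], [-1.34, 4.48], [0, 2.73], [-2.66, 2.66]. Speed limits (rad/s): [2.39, 2.39, 2.79, 3.14, 3.14, 3.14].

### API

Orientations are given as a rotation vector (axis times angle).
In Python, from workcell import sensors, read_camera, camera_model, ctrl gives the robot as it stands.
- The arm moves only by the shell command python3 -m handwheel 'ROWS' [OPENING] [FORCE]. ROWS is text: rows parted by semicolons, each of 4 numbers parted by spaces: the shift along the tool's x, y, z in units of 25 cm (1.0 is 25 cm), then the turn about the tool's z in units of 180 degrees (1.0 is 180 degrees). In form: dx dy dz roll; .... A call has exactly 8 rows; each row is the pose to reach, as a shift and turn from the pose commanded when the call began, along the tool's axes at that moment, turning the shorter way round; what a row does not reach only later rows make up. A row lasts 1/12 s, in which the tool goes at most 41.7 mm and 7.16 degrees, less where a joint would pass 70% of its speed; a pose out of reach is approached as far as the arm can. A call with a number of a shift or a turn outside -1 to 1 is refused whole. A call with a gripper value outside its range is refused whole. OPENING is the opening, from 0 (shut) to 1 (fully open), set as the call begins (- or left out, the last holds). The fingers move at their own pace and stop on an object; FORCE is the grip in N (left out, the last holds). Time passes only in rows, so rows that repeat a pose let the fingers close, or fill a call up. It gives the time, the measured TCP pose, the force, the opening and the grip force at its end, in the units of the state.
- sensors.sense(): the state, without advancing time (a new reading comes with each control period).
- read_camera(name): name is "scene" or "top" or "wrist"; returns the picture (480x640x3 uint8, blue, green, red); there is no depth.
- camera_model(name): a dict with "K" (3x3 intrinsics, pixels), "xyz" and "rotation" of the camera in the world. Camera axes: x right, y down, z forward; pixel columns grow to the right and rows downward; lengths in m; the calibration is good to about 2 mm. A picture is of the moment at which its call begins: read the wrist's pose just before it. camera_model takes no time and is no camera call; for the wrist camera it gives the pose at the moment of the call.
- ctrl.sign_off(): hands the job in; it is judged then, once.
The state is a dict: "t": time; "joints": joint angles; "joint_vel": joint speeds; "joint_torque": joint torques, N m; "position": TCP position; "tool_rot": TCP orientation; "ft_force": force on the tool from outside, world axes, zero at the start; "ft_torque": the same for the moment, N m; "grip_width": opening from 0.0 (shut) to 1.0 (fully open); "finger_force": force on a finger pad.
Only numpy, scipy, OpenCV 4.12 (cv2) and the standard library are available. Lean on these libraries where they do the work, as an engineer would, in place of code of your own. Each camera call takes 0.05 s, during which the arm holds its last target. There are 200 camera calls.

## Working session

There is one attempt and no reset: what is moved stays moved. The work goes in short steps, Python scripts to look and compute and a shell command to move; the robot and the scene stay as the last step left them, time stands still between calls to the robot, and variables do not carry over. Pictures are saved under pics/ and viewed, at most 10 in all, crops included, and the job is handed in when it is done.

```bash
mkdir -p pics; python3 - <<'E'
from workcell import sensors, read_camera, camera_model
import cv2,json
for n in("scene","top"):
    cv2.imwrite(f"pics/{n}0.png",read_camera(n)); m=camera_model(n); print(n,m)
print(sensors.sense())
E
```

```text
scene {'K': array([[483.65302949,   0.        , 315.79341559],
       [  0.        , 483.65302949, 233.7643343 ],
       [  0.        ,   0.        ,   1.        ]]), 'xyz': array([1.39067499, 0.0359241 , 0.96601278]), 'rotation': array([-1.76764169, -1.82527151,  0.69426312])}
top {'K': array([[527.34101563,   0.        , 325.5015319 ],
       [  0.        , 527.34101563, 244.14477917],
       [  0.        ,   0.        ,   1.        ]]), 'xyz': array([0.42894926, 0.0255405 , 1.26566154]), 'rotation': array([-2.12868023,  2.1834732 , -0.15669474])}
{'t': 0.1, 'joints': array([ 1.14561308e+00,  1.31109593e-01,  1.48915896e+00,  1.39865277e-05,
        1.52301702e+00, -8.53801669e-02]), 'joint_vel': array([-0.00167399, -0.00185961, -0.00042505, -0.00061091,  0.00039701,
       -0.00137812]), 'joint_torque': array([ 7.36818511e-04, -5.70942950e+01, -5.01946342e+01, -2.31998829e-04,
        7.96395616e-03,  1.24004841e-04]), 'position': array([0.19986166, 0.56551814, 0.40374106]), 'tool_rot': array([-5.31123468e-01, -3.09592231e+00,  2.56714482e-03]), 'ft_force': array([-0.11847512,  0.29101469,  0.56600421]), 'ft_torque': array([ 0.01745456, -0.00183521, -0.04041391]), 'finger_force': 0.0, 'grip_width': 0.9994547778793879}
```

View pics/top0.png

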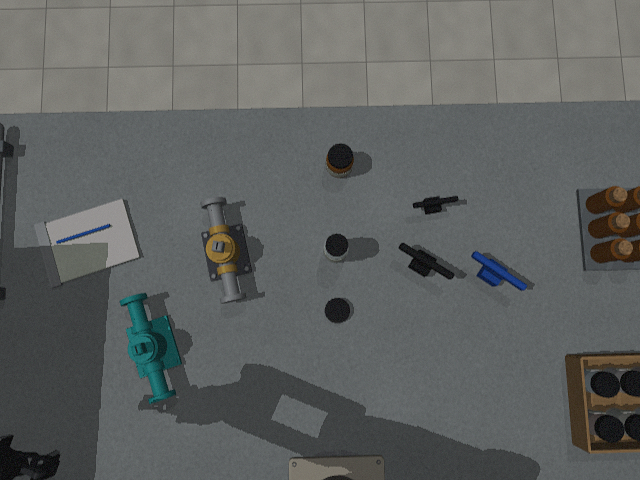

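View pics/scene0.png

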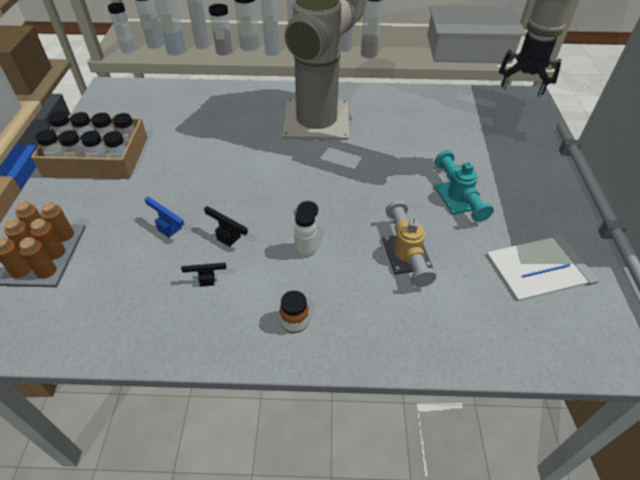

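The top picture shows three T-handles: a large black one (426,261), a small black one (435,204) and a blue one (498,271). The large black one fits, because blue is ruled out and it is bigger than the other black one. There are two valves, at (221,249) in steel and brass and at (150,348) in teal. The steel one is meant. I'll confirm both in an enlarged crop.

```bash
python3 - <<'E'
import cv2,numpy as np
i=cv2.imread("pics/top0.png")
a=cv2.resize(i[185:305,395:465],None,fx=5,fy=5,interpolation=cv2.INTER_CUBIC)
b=cv2.resize(i[190:310,185:265],None,fx=5,fy=5,interpolation=cv2.INTER_CUBIC)
c=np.clip(np.hstack([a,b]).astype(float)*1.5,0,255).astype(np.uint8)
cv2.imwrite("pics/crop1.png",c);print(c.shape)
E
cat > h.py <<'E'
import numpy as np
from scipy.spatial.transform import Rotation as R
from workcell import sensors, read_camera, camera_model
def px2w(m,u,v,z):
    d=R.from_rotvec(m["rotation"]).as_matrix()@np.linalg.solve(m["K"],[u,v,1.]); o=np.array(m["xyz"])
    return o+d*(z-o[2])/d[2]
def w2px(m,p):
    q=m["K"]@(R.from_rotvec(m["rotation"]).as_matrix().T@(np.array(p)-m["xyz"])); return q[:2]/q[2]
def rel(target_tcp,closing_yaw,s=None):
    """shift in tool axes /0.25, roll/pi so that tool y lies along closing_yaw (mod pi), pointing down"""
    s=s or sensors.sense(); M=R.from_rotvec(s["tool_rot"]).as_matrix()
    d=M.T@(np.array(target_tcp)-s["position"])
    y=np.arctan2(M[1,1],M[0,1]); # tool z down: positive roll = clockwise = yaw decreases
    a=-(closing_yaw-y); a=(a+np.pi/2)%np.pi-np.pi/2
    return np.round(d/.25,4),round(a/np.pi,4), "yaw_y",round(y,4)
E
```

```text
(600, 750, 3)
```

View pics/crop1.png

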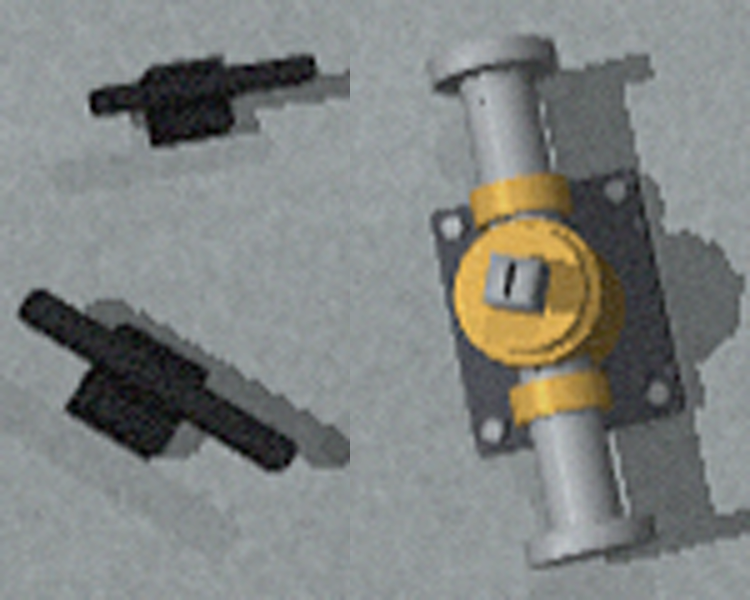

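The crop confirms the large black handle, with bar tips at crop (24,297) and (292,462). It also shows the steel valve: plate corners (433,212), (640,170), (685,408), (478,458), stem top near (512,280), and slot (512,265)-(507,297).

```bash
python3 - <<'E'
from h import *
m=camera_model("top")
H=lambda x,y,z:px2w(m,395+x/5,185+y/5,z)
V=lambda x,y,z:px2w(m,185+(x-350)/5,190+y/5,z)
f=lambda d:round(float(np.arctan2(d[1],d[0])),3)
a,b=H(24,297,.072),H(292,462,.072);print("bar",a,b,np.linalg.norm(a-b),"mid",(a+b)/2,"yaw",f(b-a))
a2,b2=H(92,102,.06),H(316,65,.06);print("small len",np.linalg.norm(a2-b2))
c=np.array([V(*p,.012) for p in[(433,212),(640,170),(685,408),(478,458)]])
print("plate c",c.mean(0),[np.linalg.norm(c[i]-c[i-1]).round(3) for i in range(4)],"yaws",f(c[0]-c[3]),f(c[1]-c[2]))
print("collar",V(529,292,.095)); print("stemtop",V(511,281,.125))
p,q=V(492,50,.05),V(588,545,.05);print("pipe",f(p-q),np.linalg.norm(p-q),(p+q)/2)
print("slot",f(V(512,265,.125)-V(507,297,.125)))
mid=(H(24,297,.072)+H(292,462,.072))/2
print(rel([mid[0],mid[1],.40],f(b-a)+np.pi/2))
print("wrist",camera_model("wrist"))
E
```

```text
bar [ 0.58602583 -0.15861175  0.072     ] [ 0.50747917 -0.27698052  0.072     ] 0.14205894879498224 mid [ 0.5467525  -0.21779614  0.072     ] yaw -2.157
small len 0.1068934134988624
plate c [0.58529774 0.24690722 0.012     ] [np.float64(0.121), np.float64(0.101), np.float64(0.117), np.float64(0.101)] yaws 0.183 0.178
collar [0.58393339 0.24563258 0.095     ]
stemtop [0.58498861 0.24782131 0.125     ]
pipe 0.189 0.23685335906011595 [0.58865232 0.24927762 0.05      ]
slot -0.152
(array([-2.3525, -2.4916,  0.0188]), np.float64(-0.4216), 'yaw_y', np.float64(1.231))
wrist {'K': array([[331.80343017,   0.        , 321.25614436],
       [  0.        , 331.80343017, 235.1715105 ],
       [  0.        ,   0.        ,   1.        ]]), 'xyz': array([0.12316861, 0.59109314, 0.37313195]), 'rotation': array([2.34288544, 1.6583684 , 0.26376437])}
```

```bash
python3 -m handwheel '-0.94 -0.345 0 0;-0.94 -0.345 0 0;-0.94 -0.345 0 0;-0.94 -0.345 0 0;-0.94 -0.345 0 0;-0.94 -0.345 0 0;-0.94 -0.345 0 0;-0.94 -0.345 0 0' 1
python3 -m handwheel '-0.94 -0.345 0 0;-0.94 -0.345 0 0;-0.94 -0.345 0 0;-0.94 -0.345 0 0;-0.94 -0.345 0 0;-0.94 -0.345 0 0;-0.94 -0.345 0 0;-0.94 -0.345 0 0'
cat > w.py <<'E'
import sys,cv2,pickle
from h import *
m=camera_model("wrist"); s=sensors.sense(); i=read_camera("wrist")
n=sys.argv[1]; cv2.imwrite(f"pics/{n}.png",i); pickle.dump((m,s),open(f"{n}.pkl","wb"))
print(s["t"],s["position"],s["tool_rot"],rel(s["position"],0,s)[-1], "cam",m["xyz"])
E
python3 w.py wr1
python3 - <<'E'
from h import *
import pickle
m,s=pickle.load(open("wr1.pkl","rb"))
print([w2px(m,p).round(1) for p in ([.585,.247,.125],[.585,.247,.095],[.585,.247,.0])])
E
```

```text
t: 0.77
position: [0.3944, 0.4043, 0.4042]
tool_rot: [-0.538, -3.095, 0.001]
ft_force: [-0.2, 0.4, -0.2]
grip_width: 1.003
finger_force: 0.0
t: 1.43
position: [0.5864, 0.2459, 0.4037]
tool_rot: [-0.534, -3.094, 0.001]
ft_force: [0.1, 0.9, 0.4]
grip_width: 1.004
finger_force: 0.0
1.4333 [0.58636041 0.2459209  0.40366018] [-5.34152525e-01 -3.09430444e+00  6.82443411e-04] 1.2289 cam [0.50967791 0.27169698 0.37316122]
[array([323.7, 233. ]), array([323.5, 222.5]), array([323. , 199.7])]
```

View pics/wr1.png

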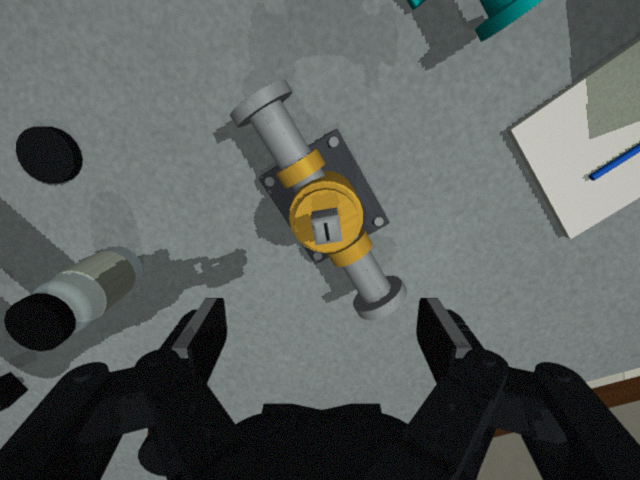

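The wrist view shows the steel valve and its square stem near (327,231). I'll enlarge that while heading for the handle.

```bash
python3 - <<'E'
import cv2
i=cv2.imread("pics/wr1.png")
cv2.imwrite("pics/crop2.png",cv2.resize(i[170:265,270:380],None,fx=6,fy=6,interpolation=cv2.INTER_CUBIC))
E
python3 -m handwheel '-0.24 -0.9 0 0.3;-0.24 -0.9 0 0.3;-0.24 -0.9 0 0.3;-0.24 -0.9 0 0.3;-0.24 -0.9 0 0.3;-0.24 -0.9 0 0.3;-0.24 -0.9 0 0.3;-0.24 -0.9 0 0.3'
python3 -c "
from h import *
print(rel([.547,-.218,.40],-.586))"
```

```text
t: 2.15
position: [0.5664, 0.0148, 0.4049]
tool_rot: [-1.888, -2.511, -0.001]
ft_force: [-0.5, -0.3, 0.3]
grip_width: 1.002
finger_force: 0.0
(array([-0.8731, -0.333 ,  0.0191]), np.float64(0.2761), 'yaw_y', np.float64(0.2813))
```

View pics/crop2.png

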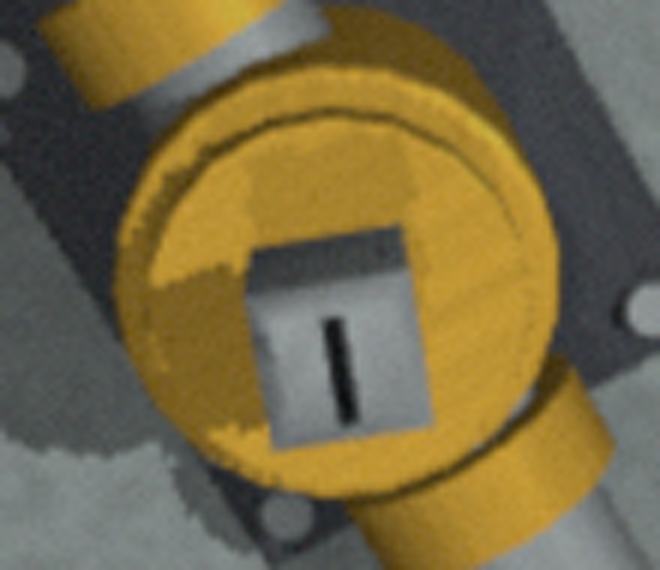

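The crop shows the slot running (332,318)-(348,424). The stem's shoulder corners are about (247,297), (408,268), (433,425), (276,450).

```bash
python3 - <<'E'
from h import *
import pickle
m,s=pickle.load(open("wr1.pkl","rb"))
P=lambda x,y,z:px2w(m,270+(x+.5)/6-.5,170+(y+.5)/6-.5,z)
f=lambda d:round(float(np.arctan2(d[1],d[0])),3)
print("slot",f(P(332,318,.125)-P(348,424,.125)),"c",P(340,371,.125))
c=np.array([P(*p,.121) for p in[(247,297),(408,268),(433,425),(276,450)]])
print("sq",c.mean(0),[np.linalg.norm(c[i]-c[i-1]).round(4) for i in range(4)],f(c[0]-c[3]),f(c[1]-c[2]),f(c[0]-c[1])-1.571,f(c[3]-c[2])-1.571)
E
python3 -m handwheel '-0.873 -0.333 0 0.276;-0.873 -0.333 0 0.276;-0.873 -0.333 0 0.276;-0.873 -0.333 0 0.276;-0.873 -0.333 0 0.276;-0.873 -0.333 0 0.276;-0.873 -0.333 0 0.276;-0.873 -0.333 0 0.276'
python3 w.py wr2
```

```text
slot 2.948 c [0.58445936 0.2492724  0.125     ]
sq [0.58439881 0.24949344 0.121     ] [np.float64(0.0216), np.float64(0.0214), np.float64(0.022), np.float64(0.0213)] 2.972 2.969 -3.299 -3.316
t: 2.82
position: [0.5494, -0.2179, 0.4046]
tool_rot: [-2.766, -1.487, -0.0]
ft_force: [-0.2, -0.1, 1.0]
grip_width: 0.999
finger_force: 0.0
2.8167 [ 0.54944824 -0.21794793  0.40455899] [-2.76649850e+00 -1.48713822e+00 -3.27735776e-04] -0.5843 cam [ 0.59212966 -0.15231052  0.37399518]
```

View pics/wr2.png

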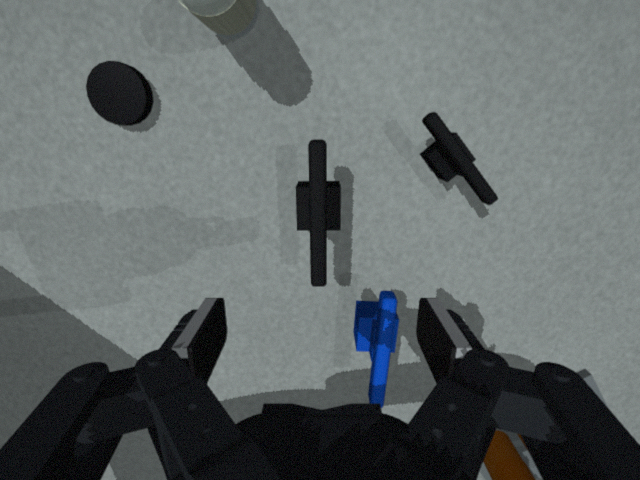

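The wrist view shows the black bar nearly upright in the image, ends (317,140) and (319,286), centred at about (318,213). Blue is clear of it, lower right at (380,345).

```bash
python3 - <<'E'
from h import *
import pickle
m,s=pickle.load(open("wr2.pkl","rb"))
f=lambda d:round(float(np.arctan2(d[1],d[0])),3)
a,b=px2w(m,317.3,140,.076),px2w(m,319,286,.076); mid=(a+b)/2
print(a,b,np.linalg.norm(a-b),mid,f(a-b))
l,r=px2w(m,297,205,.04),px2w(m,340.5,205,.04);print("hub",(l+r)/2,np.linalg.norm(l-r))
print(rel([mid[0],mid[1],.224],f(a-b)+np.pi/2))
E
```

```text
[ 0.58339623 -0.15936415  0.076     ] [ 0.5074342  -0.27653404  0.076     ] 0.13963886609710496 [ 0.54541521 -0.21794909  0.076     ] 0.996
hub [ 0.54796224 -0.2145554   0.04      ] 0.044730224726917664
(array([-0.0127, -0.0119,  0.7225]), np.float64(-0.0002), 'yaw_y', np.float64(-0.5755))
```

```bash
python3 -m handwheel '-0.012 -0.012 0.13 0;-0.012 -0.012 0.27 0;-0.012 -0.012 0.4 0;-0.012 -0.012 0.52 0;-0.012 -0.012 0.62 0;-0.012 -0.012 0.69 0;-0.012 -0.012 0.72 0;-0.012 -0.012 0.72 0' 1
python3 -m handwheel '0 0 0 0;0 0 0 0;0 0 0 0;0 0 0 0;0 0 0 0;0 0 0 0;0 0 0 0;0 0 0 0' 0 80
```

```text
t: 3.53
position: [0.5448, -0.217, 0.2225]
tool_rot: [-2.755, -1.501, 0.003]
ft_force: [0.2, -0.4, 1.0]
grip_width: 0.998
finger_force: 0.0
t: 4.2
position: [0.5455, -0.2197, 0.2254]
tool_rot: [2.762, 1.495, 0.001]
ft_force: [-0.9, 0.9, 5.4]
grip_width: 0.172
finger_force: 78.0
```

```bash
python3 -m handwheel '0 0 -0.1 0;0 0 -0.25 0;0 0 -0.4 0;0 0 -0.55 0;0 0 -0.7 0;0 0 -0.8 0;0 0 -0.8 0;0 0 -0.8 0'
python3 -c "
from h import *
print(rel([.5655,.0147,.4245],.4), rel([.5845,.2493,.4245],1.4),sensors.sense()['ft_force'])"
```

```text
t: 4.87
position: [0.5456, -0.2197, 0.4262]
tool_rot: [2.761, 1.494, 0.003]
ft_force: [1.0, -0.8, -4.1]
grip_width: 0.172
finger_force: 78.8
(array([ 0.8286, -0.4462,  0.0058]), np.float64(-0.3115), 'yaw_y', np.float64(-0.5787)) (array([ 1.6558, -0.8958,  0.0047]), np.float64(0.3702), 'yaw_y', np.float64(-0.5787)) [ 1.00812698 -0.81192061 -4.08782142]
```

```bash
python3 -m handwheel '0.829 -0.446 0 -0.31;0.829 -0.446 0 -0.31;0.829 -0.446 0 -0.31;0.829 -0.446 0 -0.31;0.829 -0.446 0 -0.31;0.829 -0.446 0 -0.31;0.829 -0.446 0 -0.31;0.829 -0.446 0 -0.31'
python3 -c "
from h import *
print(rel([.5845,.2493,.4245],1.4))"
```

```text
t: 5.53
position: [0.5647, 0.0172, 0.4211]
tool_rot: [-1.726, -2.619, 0.004]
ft_force: [0.5, -1.0, -1.5]
grip_width: 0.177
finger_force: 78.7
(array([ 0.8217,  0.439 , -0.0137]), np.float64(-0.3166), 'yaw_y', np.float64(0.4054))
```

```bash
python3 -m handwheel '0.823 0.434 0 -0.316;0.823 0.434 0 -0.316;0.823 0.434 0 -0.316;0.823 0.434 0 -0.316;0.823 0.434 0 -0.316;0.823 0.434 0 -0.316;0.823 0.434 0 -0.316;0.823 0.434 0 -0.316'
python3 -m handwheel '0 0 0 0;0 0 0 0;0 0 0 0;0 0 0 0;0 0 0 0;0 0 0 0;0 0 0 0;0 0 0 0'
python3 w.py wr3; python3 -c "
from h import *
print(rel([.5845,.2493,.36],1.4))"
```

```text
t: 6.2
position: [0.5853, 0.2487, 0.4203]
tool_rot: [-0.271, -3.124, 0.004]
ft_force: [0.1, -0.1, -3.0]
grip_width: 0.173
finger_force: 79.0
t: 6.87
position: [0.5862, 0.2465, 0.4248]
tool_rot: [0.288, 3.128, 0.0]
ft_force: [0.5, 0.1, -1.7]
grip_width: 0.17
finger_force: 78.9
6.8667 [0.58620551 0.24650193 0.42484437] [2.87705348e-01 3.12816784e+00 2.31570927e-04] 1.3874 cam [0.50631651 0.26008297 0.39422949]
(array([0.0088, 0.0096, 0.2594]), np.float64(-0.004), 'yaw_y', np.float64(1.3876))
```

View pics/wr3.png

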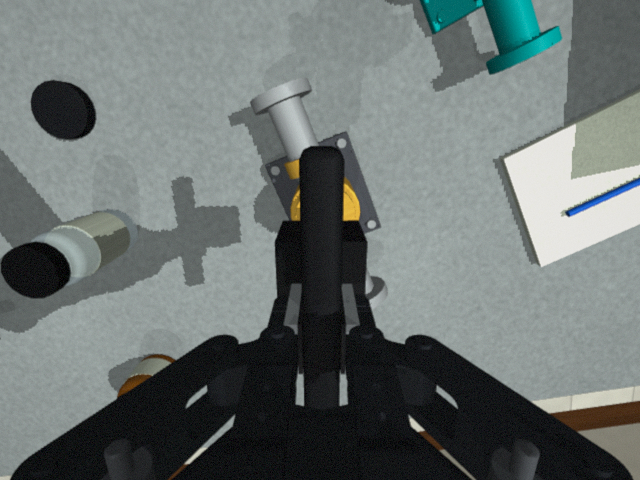

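The picture shows the bar's near end at (322,147) and the hub's lower front edge at (276..367, 222), with the valve behind. I'll check the handle's place in the hand from these.

```bash
python3 - <<'E'
from h import *
import pickle
m,s=pickle.load(open("wr3.pkl","rb"))
M=R.from_rotvec(s["tool_rot"]).as_matrix(); T=lambda p:(p-s["position"])@M
z0=s["position"][2]-.155-.069
print("tool axes mm: bar end",T(px2w(m,322,147,z0+.074))*1e3,"hub",T(px2w(m,276,222,z0))*1e3,T(px2w(m,367,222,z0))*1e3)
# expected pixels if handle is centred
for p in([.07,0,.155-.005],[.023,-.023,.224],[.023,.023,.224],[.023,.023,.184]): print(w2px(m,s["position"]+M@np.array(p)).round(1))
E
```

```text
tool axes mm: bar end [ 74.14943235  -0.90877164 149.98444937] hub [ 25.89691167 -28.50486526 223.98986312] [ 25.92908065  26.60467604 223.99906866]
[324.6 159.2]
[285.3 226.6]
[360.9 226.6]
[370.1 249.9]
```

```bash
python3 - <<'E'
import cv2,numpy as np
i=cv2.imread("pics/wr3.png")[130:280,240:400]
i=(255*(i/255.)**.45).astype(np.uint8)
cv2.imwrite("pics/crop3.png",cv2.resize(i,None,fx=4,fy=4,interpolation=cv2.INTER_CUBIC))
E
```

```text
(no output)
```

View pics/crop3.png

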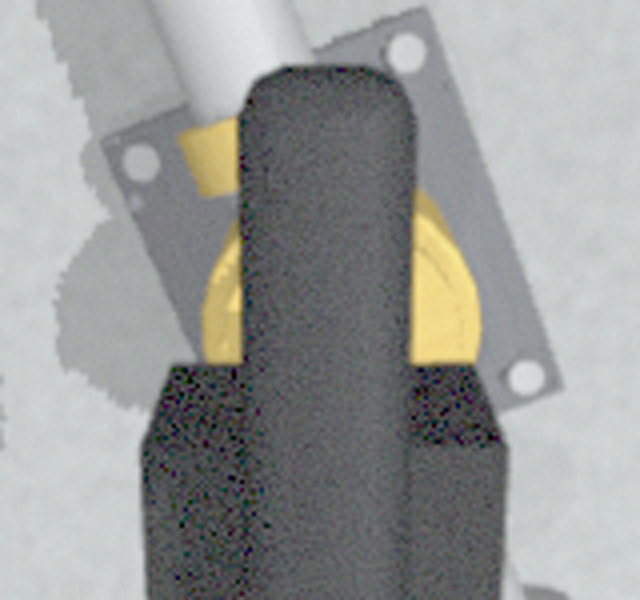

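```bash
cat > av.py <<'E'
# averaged state: a camera call lets time pass, so new readings come
import sys
from h import *
L=[]
for k in range(4): L.append(sensors.sense()); read_camera("top")
s=dict(L[-1])
for k in("position","ft_force","ft_torque"): s[k]=np.mean([l[k] for l in L],0)
print("t",s["t"],"pos",s["position"].round(4),"sd",np.std([l["position"] for l in L],0).round(4),"F",s["ft_force"].round(1),"M",s["ft_torque"].round(2))
print(rel([float(a) for a in sys.argv[1:4]],float(sys.argv[4]),s))
E
python3 av.py .5874 .2485 .356 1.4
```

```text
t 7.0667 pos [0.5862 0.2466 0.4248] sd [0. 0. 0.] F [-0.1 -0.  -2.4] M [ 0.01  0.   -0.01]
(array([-0.0033,  0.0083,  0.2752]), np.float64(-0.0038), 'yaw_y', np.float64(1.3879))
```

```bash
python3 -m handwheel '-0.003 0.008 0.05 -0.004;-0.003 0.008 0.1 -0.004;-0.003 0.008 0.15 -0.004;-0.003 0.008 0.2 -0.004;-0.003 0.008 0.25 -0.004;-0.003 0.008 0.275 -0.004;-0.003 0.008 0.275 -0.004;-0.003 0.008 0.275 -0.004'
python3 av.py .5874 .2485 .340 1.4
```

```text
t: 7.78
position: [0.5871, 0.2484, 0.3553]
tool_rot: [-0.267, -3.129, 0.001]
ft_force: [-0.4, 0.1, -1.3]
grip_width: 0.175
finger_force: 79.0
t 7.9333 pos [0.5874 0.2485 0.3564] sd [0.0002 0.0001 0.0007] F [-0.1  0.3 -2.2] M [-0.    0.03 -0.01]
(array([ 0.0002, -0.0003,  0.0657]), np.float64(0.0002), 'yaw_y', np.float64(1.4007))
```

```bash
python3 -m handwheel '0 0 0.01 0;0 0 0.02 0;0 0 0.03 0;0 0 0.04 0;0 0 0.05 0;0 0 0.05 0;0 0 0.05 0;0 0 0.05 0'
python3 av.py .5874 .2485 .3204 1.4
```

```text
t: 8.65
position: [0.5873, 0.249, 0.3432]
tool_rot: [0.266, 3.13, 0.002]
ft_force: [3.1, 4.3, -4.5]
grip_width: 0.173
finger_force: 78.8
t 8.8 pos [0.5873 0.249  0.3432] sd [0. 0. 0.] F [ 2.6  5.1 -4.4] M [ 1.1  -0.5  -0.06]
(array([-0.0006, -0.0019,  0.0912]), np.float64(0.0003), 'yaw_y', np.float64(1.401))
```

```bash
python3 -m handwheel '-0.001 0.004 0 0;-0.001 0.004 0.01 0;-0.001 0.004 0.02 0;-0.001 0.004 0.03 0;-0.001 0.004 0.04 0;-0.001 0.004 0.045 0;-0.001 0.004 0.045 0;-0.001 0.004 0.045 0'
python3 av.py .5874 .2485 .3204 1.4
```

```text
t: 9.52
position: [0.5875, 0.2494, 0.3316]
tool_rot: [-0.267, -3.129, 0.0]
ft_force: [0.7, 2.7, -3.5]
grip_width: 0.17
finger_force: 78.8
t 9.6667 pos [0.5875 0.2494 0.3318] sd [0.     0.     0.0001] F [ 0.7  2.5 -4.1] M [ 0.55 -0.05 -0.  ]
(array([-0.0001, -0.0038,  0.0455]), np.float64(0.0002), 'yaw_y', np.float64(1.4007))
```

```bash
python3 -m handwheel '0 0.002 0 0;0 0.002 0.01 0;0 0.002 0.02 0;0 0.002 0.03 0;0 0.002 0.04 0;0 0.002 0.045 0;0 0.002 0.05 0;0 0.002 0.05 0'
python3 av.py .5874 .2485 .3204 1.4
```

```text
t: 10.38
position: [0.5878, 0.2498, 0.3205]
tool_rot: [0.267, 3.13, -0.0]
ft_force: [-3.3, -1.8, 3.1]
grip_width: 0.175
finger_force: 79.8
t 10.5333 pos [0.5878 0.2498 0.3205] sd [0. 0. 0.] F [-3.5 -2.1  4.9] M [-0.38  0.64  0.06]
(array([ 0.0009, -0.0053,  0.0005]), np.float64(0.0002), 'yaw_y', np.float64(1.4006))
```

```bash
python3 -m handwheel '0.002 -0.002 -0.003 0.035;0.002 -0.003 -0.003 0.07;0.003 -0.005 -0.003 0.105;0.003 -0.006 -0.003 0.14;0.004 -0.007 -0.003 0.175;0.004 -0.008 -0.003 0.21;0.005 -0.009 -0.003 0.245;0.006 -0.01 -0.003 0.25'
python3 av.py .5874 .2485 .3204 0.183
```

```text
t: 11.25
position: [0.5866, 0.2479, 0.3207]
tool_rot: [1.451, 2.784, 0.003]
ft_force: [6.5, 1.8, -3.3]
grip_width: 0.173
finger_force: 78.9
t 11.4 pos [0.5866 0.2479 0.3207] sd [0. 0. 0.] F [ 5.8  1.1 -3.5] M [ 0.28 -1.24  0.03]
(array([0.0002, 0.004 , 0.0013]), np.float64(0.1384), 'yaw_y', np.float64(0.6178))
```

```bash
python3 -m handwheel '-0.001 0.002 0 0.03;-0.001 0.001 0 0.06;-0.001 0 0 0.09;-0.001 -0.001 0 0.12;0 -0.002 0 0.15;0 -0.003 0 0.17;0 -0.003 0 0.17;0 -0.003 0 0.17'
python3 av.py .5874 .2485 .3204 0.183
```

```text
t: 12.12
position: [0.5857, 0.2473, 0.3207]
tool_rot: [2.124, 2.313, 0.002]
ft_force: [4.7, 0.2, -1.3]
grip_width: 0.174
finger_force: 79.1
t 12.2667 pos [0.5857 0.2473 0.3207] sd [0. 0. 0.] F [ 5.1  0.3 -1.7] M [ 0.01 -1.15  0.14]
(array([0.0042, 0.0072, 0.0012]), np.float64(-0.0315), 'yaw_y', np.float64(0.0841))
```

```bash
python3 -m handwheel '0 0.002 0 0.005;0 0.002 0 0.01;0 0.002 0 0.015;0 0.002 0 0.02;0 0.002 0 0.02;0 0.002 0 0.02;0 0.002 0 0.02;0 0.002 0 0.02'
python3 av.py .5874 .2485 .3204 0.183
```

```text
t: 12.98
position: [0.5858, 0.2473, 0.3207]
tool_rot: [2.2, 2.242, 0.0]
ft_force: [3.7, -1.9, 1.5]
grip_width: 0.173
finger_force: 82.1
t 13.1333 pos [0.5858 0.2473 0.3207] sd [0. 0. 0.] F [ 4.  -1.6  1.8] M [-0.41 -0.84  1.52]
(array([0.0047, 0.0063, 0.0011]), np.float64(-0.0523), 'yaw_y', np.float64(0.0186))
```

```bash
python3 -m handwheel '0 0.002 0 -0.01;0 0.002 0.002 -0.02;0 0.002 0.004 -0.03;0 0.002 0.006 -0.034;0 0.002 0.006 -0.034;0 0.002 0.006 -0.034;0 0.002 0.004 -0.034;0 0.002 0.003 -0.034'
python3 av.py .5874 .2485 .3204 0.183
```

```text
t: 13.85
position: [0.5863, 0.2472, 0.3204]
tool_rot: [-2.08, -2.354, -0.001]
ft_force: [2.2, -1.5, 3.9]
grip_width: 0.171
finger_force: 80.0
t 14.0 pos [0.5864 0.2472 0.3204] sd [0. 0. 0.] F [ 1.1 -1.6  5.8] M [-0.37 -0.4  -0.05]
(array([0.0046, 0.0048, 0.0001]), np.float64(-0.0189), 'yaw_y', np.float64(0.1236))
```

```bash
python3 -m handwheel '0 0 0 0;0 0 0 0;0 0 0 0;0 0 0 0;0 0 0 0;0 0 0 0;0 0 0 0;0 0 0 0' 0.7
python3 -m handwheel '0 0 -0.03 0;0 0 -0.08 0;0 0 -0.16 0;0 0 -0.26 0;0 0 -0.36 0;0 0 -0.46 0;0 0 -0.46 0;0 0 -0.46 0'
python3 w.py wr4
```

```text
t: 14.72
position: [0.5862, 0.2474, 0.3196]
tool_rot: [-2.078, -2.356, 0.0]
ft_force: [-0.4, -0.4, 0.5]
grip_width: 0.7
finger_force: 0.0
t: 15.38
position: [0.5867, 0.2475, 0.4389]
tool_rot: [2.076, 2.354, 0.008]
ft_force: [-0.4, -0.5, 0.5]
grip_width: 0.698
finger_force: 0.0
15.3833 [0.5866898  0.24748918 0.43889799] [2.0760475  2.3536755  0.00849167] 0.1252 cam [0.57553466 0.32580093 0.40839575]
```

View pics/wr4.png

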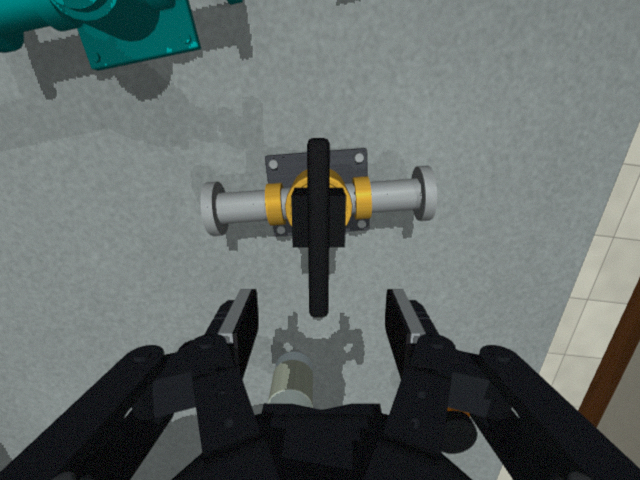

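The bar (318,138)-(318,318) lies across the pipe (205..435, 200), the hub is seated on the collar and the gripper is clear. The stop showed as 1.5 N m at the expected angle, so I'm handing in.

```bash
python3 -c "
from workcell import ctrl
print(ctrl.sign_off())"
```

```text
the job is handed in; nothing more can be done
None
```

The T-handle is fully home on the steel valve's stem, the valve is shut clockwise to its stop, the bar lies across the pipe and the gripper has let go; I handed the job in after about 15.5 s, and the jars and lid were not touched.

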